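# Free the pump, then open the refill jug at the camp-store counter

## Task

The counter's soap dispenser is about to be topped up: first push its pump head all the way down and let it spring fully back up. Then open the refill jug: press its safety cap down against the spring, keep it pressed while twisting it anticlockwise (seen from above) until it comes free, and lift it off. Finish while still holding the cap level in the gripper, straight above the jug's neck with its lower edge a few centimetres clear of the mouth; leave the mug, carton and tin where they stand.

Things in the scene. Friction and masses are not known exactly. Their poses are not given: they have to be found in the camera images.
- jug: Refill jug, white plastic, oblong: 70 mm along its x, 104 mm along its y, shoulder 141 mm above the counter, a collar of diameter 38 mm round the neck up to 161 mm. It stands in a screwed-down steel tray (104 x 124 mm) and cannot move. Origin: centre of the tray's underside, on the counter; z up, through the middle of the neck.
- jug_mouth (a point): Centre of the rim of the jug's neck, 190 mm above the counter, under the cap; the neck is 25 mm in diameter. A small sprung liner inside it comes up to 200 mm when the cap is off.
- cap: Push-and-turn safety cap on the jug's neck, grey ribbed plastic, round, diameter 52 mm, height 40 mm, 25 to 50 g. Origin: centre of its lower edge, 173 mm above the counter when locked; z up, on the jug's axis (1.5 mm of play). Locked, its x axis is along the jug's x. Grip it by its upper 15 mm.
- cap_top (a point): Centre of the cap's top, 213 mm above the counter when locked. The cap turns only while pressed down by at least 5 mm (6.5 is comfortable, 8 is the bottom). Turned anticlockwise from above by 0.9 to 1.35 rad (aim at 1.13; hard stop at 1.39) it is free to be lifted straight up. Clockwise it is stopped at once.
- liner (a joint): Travel in m of the sprung liner that pushes the cap up: 0 with the cap locked, 0.008 with the cap fully down (about 4 N at 0, 9 N at 0.008), -0.002 with the cap off.
- dispenser: Soap dispenser, round white plastic bottle of diameter 80 mm with a grey pump, fixed to the counter by a steel foot of diameter 104 mm. Origin: centre of the underside of the foot, on the counter, z up; its spout points along its -x. It cannot move.
- pump_top (a point): Centre of the top of the dispenser's pump head, a flat disc of diameter 38 mm with a spout; 184 mm above the counter when up. The spout's top is level with it or lower.
- pump (a joint): Travel of the pump head in m: 0 up, 0.012 fully down. Sprung: about 2 N to start it, 6 N fully down; it comes back by itself when let go.
- mug: White mug, loose bystander, diameter 84 mm, height 80 mm, handle to its +y. Origin: centre of its underside.
- carton: Cardboard carton, loose bystander, 60 x 110 x 45 mm (x, y, z). Origin: centre of its underside.
- tin: Tin can, loose bystander, diameter 72 mm, height 75 mm. Origin: centre of its underside.
There are look-alikes about, which are no part of the job. What is shaped like the cap but yellow is not meant.

How it is judged:
On the way, in this order (a step that is already met when the one before it is completed fails the run):
1. the pump head is pushed down (at least 10 of its 12 mm) (value of joint pump above 0.01 m), for 0.1 s.
2. the pump head is back up (value of joint pump below 0.002 m), for 0.1 s.
3. the cap is pressed down on the neck by at least 4 mm (z of cap in the frame of jug between 0.155 and 0.169 m), for 0.1 s.
4. the cap is turned by at least 0.7 rad while still down on the neck (angle between the x axis of cap and the x axis of jug, either way round above 0.7 rad and z of cap in the frame of jug below 0.176 m and horizontal distance between cap and jug below 0.006 m), for 0.05 s.
At the end, for the whole second after the job is handed in: The gripper holds the cap still, level within 0.2 rad, above the jug: its lower edge 15 to 130 mm above the rim of the neck (205 to 320 mm above the counter) and within 30 mm of the neck's axis sideways, gripped by the fingers and not touching the jug; the pump head is up again (z of cap in the frame of jug between 0.205 and 0.32 m and horizontal distance between cap and jug below 0.03 m and angle between cap's own z axis and vertical below 0.2 rad and contact force between cap and the fingers above 1 N and contact force between cap and jug below 0.1 N and linear speed of cap below 0.03 m/s and value of joint pump below 0.002 m); the arm keeps its last pose, push and grip.
It fails at once if a bystander (mug, carton, tin) is moved by more than 25 mm (distance of any of mug, carton, tin from where it was at the start of the episode above 0.025 m).
It also fails if it takes over 43 s, if anything falls off the work surface, if the arm or the gripper's body presses on something with over 40 N, if the wrist force passes 120 N, or if a joint passes its speed limit or range.

## Robot

A 7-joint arm with a two-finger parallel gripper is mounted at the origin on the work surface. World frame = base frame: x ahead of the robot, y to its left, z up, the work surface at z = 0. Lengths are in m, angles in rad, forces in N, time in s.
With the tool pointing down it reaches from about 0.4 to 0.9 m from the base axis. Payload 5.6 kg.
Tool frame: the origin (TCP) lies between the finger pads; the fingertips stand 22 mm ahead of it and the grasp point (between the pads) lies 3 mm ahead of it (robot.tcp_to_tips is the distance from the TCP to the fingertips, in m); z points along the fingers, y is the line along which they close (so a half turn about z gives the same grasp; the last joint's range is limited). The gripper opens to 92 mm and grips with 3 to 60 N. Pads are 20 mm wide; open, the fingers measure 128 mm over their backs; the gripper's body (75 mm by 189 mm) begins 69 mm behind the grasp point.
Start: joints at [-1.244, 0.468, -0.012, 1.603, 0.006, 1.071, -0.056], TCP at [0.235, 0.606, 0.237] pointing down, gripper open.
Joint ranges: [-2.53, 2.53], [-0.31, 2.02], [-1.57, 1.55], [0.28, 2.44], [-1.29, 4.43], [0.15, 1.84], [-2.92, 2.92]. Speed limits (rad/s): [2.57, 2.57, 3.14, 3.14, 3.14, 3.14, 3.14].

## Interface

Orientations are given as a unit quaternion [w, x, y, z].
In Python, from plant import robot gives the robot as it stands.
- The arm moves only by the tool play_rows, never from a script. Its argument "motion" is a list that holds one entry, the list of rows, each a list of 5 numbers: the shift along the tool's x, y, z each as a share of 25 cm, from -1 to 1, then the turn about the tool's z as a share of 180 degrees, from -1 to 1, then the opening, from 0 (shut) to 1 (fully open). In form: [[[dx, dy, dz, turn, gripper], ...]]. A call has 1 to 12 rows; each row is the pose to reach, as a shift and turn from the pose commanded when the call began, along the tool's axes at that moment, turning the shorter way round; what a row does not reach only later rows make up. A row lasts 1/10 s, in which the tool goes at most 50 mm and 8.59 degrees, less where a joint would pass 70% of its speed; a pose out of reach is approached as far as the arm can. A call with a number of a shift or a turn outside -1 to 1 is refused whole. A call with a gripper value outside its range is refused whole. The fingers move at their own pace and stop on an object; "grip_force" is the grip in N (left out, the last holds). Time passes only in rows, so rows that repeat a pose let the fingers close. It gives the time, the measured TCP pose, the force, the opening and the grip force at its end, in the units of the state.
- robot.get_state(): the state, without advancing time (a new reading comes with each control period).
- robot.capture(name): name is "side" or "top"; returns (picture, depth): 480x640x3 uint8, red, green, blue; 480x640 float32, m along the optical axis (not along the pixel's ray), 0 where there is no reading.
- robot.camera_model(name): a dict with "fov_y" (degrees; the focal length in pixels is half the picture's height over the tangent of half this angle, whatever the lens; pixels are square), "cx", "cy" (the principal point, pixels), "cam_to_world" (4x4, takes a point from camera to world coordinates). Camera axes: x right, y up, looking along -z (the intrinsics and any distortion apply to the point x, -y, -z); pixel columns grow to the right and rows downward; lengths in m; the calibration is good to about 2 mm. A picture is of the moment at which its call begins. camera_model takes no time and is no camera call.
- robot.close_job(): hands the job in; it is judged then, once.
The state is a dict: "time_s": time; "joints": joint angles; "qd": joint speeds; "tau": joint torques, N m; "tool_pos": TCP position; "ee_rot": TCP orientation; "ft_force": force on the tool from outside, world axes, zero at the start; "moment": the same for the moment, N m; "opening": opening from 0.0 (shut) to 1.0 (fully open); "finger_force": force on a finger pad.
Only numpy, scipy, OpenCV 4.12 (cv2) and the standard library are available. Lean on these libraries where they do the work, as an engineer would, in place of code of your own. Each camera call takes 0.05 s, during which the arm holds its last target. There are 200 camera calls.

## Working session

There is one attempt and no reset: what is moved stays moved. The work goes in short steps, Python scripts to look and compute and a tool call to move; the robot and the scene stay as the last step left them, time stands still between calls to the robot, and variables do not carry over. Pictures are saved under pics/ and viewed, at most 10 in all, crops included, and the job is handed in when it is done.

Besides the shell and the picture viewer there is one more tool, called after "Emit:" by a JSON object that holds its "api" and its "payload". play_rows: Moves the arm, as the interface text tells. Shift numbers are shares of 25 cm and turn numbers shares of 180 degrees, none past 1 either way. Its arguments: {"type":"object","properties":{"motion":{"type":"array"},"grip_force":{"type":"number"}},"required":["motion"]}

```bash
mkdir -p pics; ls; python3 - <<'E'
from plant import robot
import cv2,numpy as np
s=robot.get_state()
for k in("time_s","tool_pos","ee_rot","opening","ft_force"):print(k,s[k])
for n in("side","top"):
    p,d=robot.capture(n);np.savez(f"{n}0.npz",p=p,d=d);cv2.imwrite(f"pics/{n}0.png",p[...,::-1])
    print(n,robot.camera_model(n),(d>0).mean())
E
```

```text
pics
time_s 0.0
tool_pos [0.23479204 0.60553773 0.23564845]
ee_rot [-1.17364978e-04  1.83878742e-01  9.82948545e-01 -8.66910570e-04]
opening 0.9983205034024757
ft_force [ 0.59166232  0.12522005 -0.29065334]
side {'fov_y': 47.9936976573636, 'cx': 323.1717597647768, 'cy': 234.224468273527, 'cam_to_world': array([[ 7.94996118e-01,  4.45257490e-01, -4.11979296e-01,
         8.29464852e-02],
       [-6.06614015e-01,  5.84404178e-01, -5.38972350e-01,
        -7.01786868e-01],
       [ 7.80946070e-04,  6.78393340e-01,  7.34698487e-01,
         1.13000921e+00],
       [ 0.00000000e+00,  0.00000000e+00,  0.00000000e+00,
         1.00000000e+00]])} 0.99599609375
top {'fov_y': 55.790794120098994, 'cx': 321.1999168904967, 'cy': 237.82418827107537, 'cam_to_world': array([[-0.01843768,  0.98322336, -0.18147142,  0.43603034],
       [-0.99949716, -0.02280839, -0.02202734, -0.01997593],
       [-0.02579687,  0.18097403,  0.98314949,  1.10065549],
       [ 0.        ,  0.        ,  0.        ,  1.        ]])} 0.9960709635416667
```

View pics/top0.png

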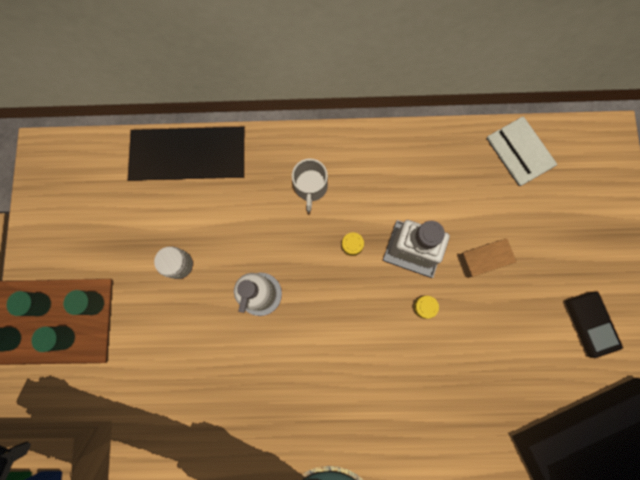

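View pics/side0.png

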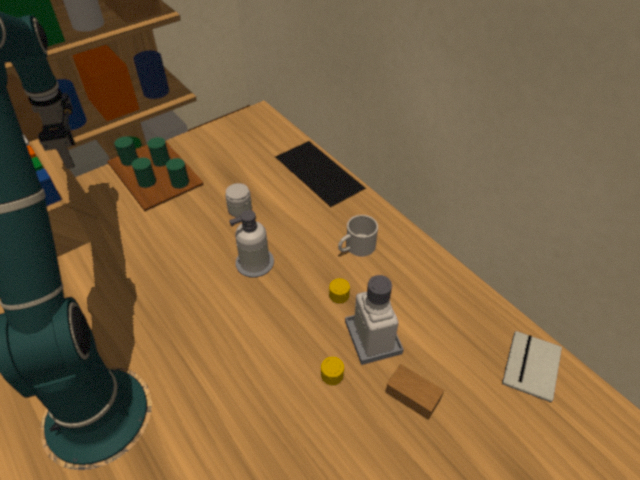

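The top view shows the grey cap on the jug at (431,235), the pump head at (247,290) with its spout pointing down to (243,308), the tin at (172,263), the mug at (310,180) and the carton at (488,257). In the side view the cap is at (379,285) and the pump at (249,222).

Look-alikes in the top view are the yellow caps at (353,243) and (427,307), the green cups at (76,302) and nearby, and the tin at (172,263). I choose the grey cap at (431,235) and the pump at (247,290), and will check both in one crop.

```bash
cat > h.py <<'E'
import numpy as np,cv2
from plant import robot
def ray(n,u,v):
    m=robot.camera_model(n);f=240/np.tan(np.radians(m["fov_y"]/2));T=m["cam_to_world"]
    return T[:3,3],T[:3,:3]@np.array([(u-m["cx"])/f,-(v-m["cy"])/f,-1.])
def onz(n,u,v,z):
    o,d=ray(n,u,v);return o+d*(z-o[2])/d[2]
def cloud(n,d,box):
    x0,y0,x1,y1=box;v,u=np.mgrid[y0:y1,x0:x1];m=robot.camera_model(n);f=240/np.tan(np.radians(m["fov_y"]/2))
    T=m["cam_to_world"];c=np.stack([(u-m["cx"])/f,-(v-m["cy"])/f,-np.ones(u.shape)],-1)*d[y0:y1,x0:x1,None]
    return c@T[:3,:3].T+T[:3,3]
E
python3 - <<'E'
from h import *
crops=[]
for n,bx in(("top",{"cap":(405,205,465,285),"pump":(225,265,290,325),"tin":(150,240,200,285),"mug":(285,150,335,220),"carton":(455,230,520,285)}),("side",{"cap":(350,265,410,312),"pump":(222,205,270,235)})):
    z=np.load(n+"0.npz");p,d=z["p"],z["d"]
    for k,b in bx.items():
        P=cloud(n,d,b).reshape(-1,3);h=P[:,2]
        H={"cap":.213,"pump":.184,"tin":.075,"mug":.08,"carton":.045}[k]
        q=P[abs(h-H)<.008].astype(np.float32)
        if len(q)<8: print(n,k,"few",len(q),h.max());continue
        c,r=cv2.minEnclosingCircle(q[:,:2]);R=cv2.minAreaRect(q[:,:2])
        print(n,k,len(q),"zmed %.4f"%np.median(q[:,2]),"circ",np.round(c,4),round(r,4),"mean",q.mean(0).round(4),"rect",np.round(R[0],4),np.round(R[1],4),round(R[2],1))
        if k in("cap","pump"):
            x0,y0,x1,y1=b;crops.append(cv2.resize(p[y0:y1,x0:x1],(380,290),interpolation=cv2.INTER_CUBIC))
            g=p[y0:y1,x0:x1].astype(int); hm=(abs(h-H)<.008).reshape(y1-y0,x1-x0).astype(np.uint8)
            vv,uu=np.nonzero(hm);print("   px",uu.mean()+x0,vv.mean()+y0,"plane",onz(n,uu.mean()+x0,vv.mean()+y0,H).round(4))
# tray edges
P=cloud("top",np.load("top0.npz")["d"],(375,210,455,285)).reshape(-1,3);q=P[(P[:,2]>.005)&(P[:,2]<.04)].astype(np.float32);print("tray",cv2.minAreaRect(q[:,:2]))
q=P[(abs(P[:,2]-.141)<.006)].astype(np.float32);print("shoulder",cv2.minAreaRect(q[:,:2]))
P=cloud("top",np.load("top0.npz")["d"],(225,265,290,325)).reshape(-1,3);q=P[(P[:,2]>.004)&(P[:,2]<.02)].astype(np.float32);print("foot",cv2.minEnclosingCircle(q[:,:2]))
cv2.imwrite("pics/crop.png",np.vstack([np.hstack(crops[:2]),np.hstack(crops[2:4])])[...,::-1])
E
```

```text
Traceback (most recent call last):
cv2.error: OpenCV(4.12.0) /io/opencv/modules/imgproc/src/shapedescr.cpp:201: error: (-215:Assertion failed) count >= 0 && (depth == CV_32F || depth == CV_32S) in function 'minEnclosingCircle'
```

```bash
cat > m.py <<'E'
from h import *
A=lambda q:np.ascontiguousarray(q[:,:2],dtype=np.float32)
crops=[]
for n,bx in(("top",{"cap":(405,205,465,285),"pump":(225,265,290,325),"tin":(150,240,200,285),"mug":(285,150,335,220),"carton":(455,230,520,285)}),("side",{"cap":(350,265,410,312),"pump":(222,205,270,235)})):
    z=np.load(n+"0.npz");p,d=z["p"],z["d"]
    for k,b in bx.items():
        P=cloud(n,d,b).reshape(-1,3);h=P[:,2];x0,y0,x1,y1=b
        H={"cap":.213,"pump":.184,"tin":.075,"mug":.08,"carton":.045}[k]
        if k in("cap","pump"):crops.append(cv2.resize(p[y0:y1,x0:x1],(380,290),interpolation=cv2.INTER_CUBIC))
        s=abs(h-H)<.008;q=P[s]
        if len(q)<8: print(n,k,"few",len(q),h.max());continue
        c,r=cv2.minEnclosingCircle(A(q));R=cv2.minAreaRect(A(q))
        vv,uu=np.nonzero(s.reshape(y1-y0,x1-x0));u,v=uu.mean()+x0,vv.mean()+y0
        print(n,k,len(q),"zmed %.4f"%np.median(q[:,2]),"circ",np.round(c,4),round(r,4),"mean",q.mean(0).round(4),"rect",np.round(R[0],4),np.round(R[1],4),round(R[2],1),"px",u.round(1),v.round(1),"plane",onz(n,u,v,H).round(4))
d=np.load("top0.npz")["d"]
P=cloud("top",d,(375,210,455,285)).reshape(-1,3)
print("tray",cv2.minAreaRect(A(P[(P[:,2]>.005)&(P[:,2]<.04)])),"shoulder",cv2.minAreaRect(A(P[abs(P[:,2]-.141)<.006])))
P=cloud("top",d,(225,265,290,325)).reshape(-1,3);print("foot",cv2.minEnclosingCircle(A(P[(P[:,2]>.004)&(P[:,2]<.02)])))
cv2.imwrite("pics/crop.png",np.vstack([np.hstack(crops[:2]),np.hstack(crops[2:4])])[...,::-1])
E
python3 m.py
```

```text
top cap 552 zmed 0.2140 circ [ 0.6055 -0.2191] 0.0263 mean [ 0.6049 -0.2185  0.2137] rect [ 0.6058 -0.2191] [0.0501 0.0517] 43.9 px 431.3 232.7 plane [ 0.605  -0.2187  0.213 ]
top pump 377 zmed 0.1838 circ [0.4908 0.1566] 0.0334 mean [0.4965 0.1559 0.1836] rect [0.4927 0.1613] [0.037  0.0648] 61.6 px 245.4 292.5 plane [0.4964 0.1558 0.184 ]
top tin 658 zmed 0.0751 circ [0.5805 0.3549] 0.0343 mean [0.5805 0.3544 0.075 ] rect [0.5811 0.3553] [0.0648 0.0649] 47.6 px 168.9 260.5 plane [0.5805 0.3544 0.075 ]
top mug 241 zmed 0.0798 circ [0.7681 0.0267] 0.0491 mean [0.7742 0.0276 0.0792] rect [0.7751 0.0271] [0.0828 0.0836] 41.7 px 309.6 175.6 plane [0.7738 0.0275 0.08  ]
top carton 1231 zmed 0.0457 circ [ 0.5781 -0.3874] 0.0615 mean [ 0.5769 -0.3861  0.0457] rect [ 0.5778 -0.3874] [0.0597 0.1113] 17.1 px 489.1 256.8 plane [ 0.577  -0.3863  0.045 ]
side cap 413 zmed 0.2119 circ [ 0.6054 -0.2178] 0.0279 mean [ 0.6038 -0.219   0.2118] rect [ 0.6049 -0.2181] [0.0538 0.0518] 61.5 px 379.7 285.3 plane [ 0.6031 -0.2197  0.213 ]
side pump 211 zmed 0.1824 circ [0.4908 0.1586] 0.0339 mean [0.4955 0.1564 0.1823] rect [0.4915 0.1614] [0.0365 0.0644] 66.7 px 244.7 217.1 plane [0.4947 0.1548 0.184 ]
tray ((0.6101016402244568, -0.22238771617412567), (0.19454455375671387, 0.17982564866542816), 88.90718841552734) shoulder ((0.6022694706916809, -0.21738886833190918), (0.08021539449691772, 0.05110623314976692), 61.74494552612305)
foot ((0.501567006111145, 0.1678721010684967), 0.10127133131027222)
```

View pics/crop.png

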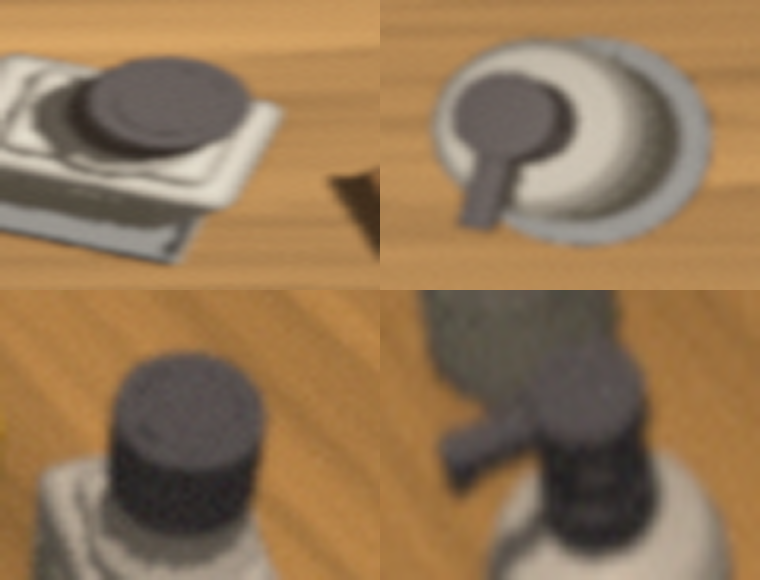

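The crops show the dark round cap on the jug, with its top at about pixel (431,232). The pump's round head is at about (247,289), with its spout pointing towards (242,307). In both views the cap centre is (0.605,-0.219) with its top at 0.213 and radius 26 mm, and the pump head is at 0.184, centred on about (0.5045,0.153). Both match the given sizes, so I'm moving.

Emit:
{"api": "play_rows", "payload": {"motion": [[[-0.83,-0.65,-0.08,0,0],[-0.83,-0.65,-0.08,0,0],[-0.83,-0.65,-0.08,0,0],[-0.83,-0.65,-0.08,0,0],[-0.83,-0.65,-0.08,0,0],[-0.83,-0.65,-0.08,0,0],[-0.83,-0.65,-0.08,0,0],[-0.83,-0.65,-0.08,0,0]]]}}

```text
time_s: 0.9
tool_pos: [0.3688, 0.3807, 0.2565]
ee_rot: [-0.0, 0.183, 0.983, 0.0]
ft_force: [-0.2, 0.4, 0.4]
opening: 0.326
finger_force: 0.0
```

```bash
cat > go.py <<'E'
import sys,numpy as np
from scipy.spatial.transform import Rotation as R
from plant import robot
s=robot.get_state();t=np.array([float(a) for a in sys.argv[1:4]])
q=s["ee_rot"];M=R.from_quat([q[1],q[2],q[3],q[0]]).as_matrix()
print("t",s["time_s"],"pos",np.round(s["tool_pos"],4),"j",np.round(s["joints"],2),"F",np.round(s["ft_force"],1),"open",s["opening"],"yaw_y",np.degrees(np.arctan2(M[1,1],M[0,1])),"z",M[:,2].round(3))
print("shares",np.round(M.T@(t-s["tool_pos"])/.25,3))
E
python3 go.py .5045 .153 .235
```

```text
t 0.9 pos [0.3688 0.3807 0.2565] j [-0.92  0.24  0.07  1.88 -0.02  1.02  0.36] F [-0.2  0.4  0.4] open 0.32623215643392617 yaw_y 68.88050824187073 z [-0.001  0.001 -1.   ]
shares [-0.835 -0.654  0.085]
```

Emit:
{"api": "play_rows", "payload": {"motion": [[[-0.835,-0.655,0.08,0,0],[-0.835,-0.655,0.08,0,0],[-0.835,-0.655,0.08,0,0],[-0.835,-0.655,0.08,0,0],[-0.835,-0.655,0.08,0,0],[-0.835,-0.655,0.08,0,0],[-0.835,-0.655,0.08,0,0],[-0.835,-0.655,0.08,0,0],[-0.835,-0.655,0.08,0,0]]]}}

```text
time_s: 1.8
tool_pos: [0.5041, 0.1544, 0.2364]
ee_rot: [-0.0, 0.182, 0.983, 0.0]
ft_force: [0.5, -0.9, 0.0]
opening: 0.006
finger_force: 0.0
```

```bash
python3 go.py .5045 .153 .193
```

```text
t 1.8 pos [0.5041 0.1544 0.2364] j [-0.55  0.26  0.22  1.92 -0.07  0.98  0.91] F [ 0.5 -0.9  0. ] open 0.0060211046013150995 yaw_y 69.07162748398993 z [-0.001  0.001 -1.   ]
shares [-0.003 -0.005  0.174]
```

Emit:
{"api": "play_rows", "payload": {"motion": [[[0,0,0.08,0,0],[0,0,0.12,0,0],[0,0,0.14,0,0],[0,0,0.155,0,0],[0,0,0.165,0,0],[0,0,0.172,0,0],[0,0,0.176,0,0],[0,0,0.176,0,0],[0,0,0.176,0,0]]]}}

```text
time_s: 2.7
tool_pos: [0.505, 0.1525, 0.1943]
ee_rot: [-0.0, 0.184, 0.983, 0.001]
ft_force: [-6.7, 1.5, 12.7]
opening: 0.007
finger_force: 6.4
```

```bash
python3 go.py .5045 .153 .193; python3 -c "
from h import *
p,d=robot.capture('side');np.savez('side1.npz',p=p,d=d)
P=cloud('side',d,(215,195,250,235)).reshape(-1,3);P0=cloud('side',np.load('side0.npz')['d'],(215,195,250,235)).reshape(-1,3)
f=lambda P:P[(np.hypot(P[:,0]-.477,P[:,1]-.160)<.012)&(P[:,2]>.12)&(P[:,2]<.19)][:,2]
print(np.percentile(f(P0),[50,90]),np.percentile(f(P),[50,90]))"
```

```text
t 2.7 pos [0.505  0.1525 0.1943] j [-0.54  0.31  0.22  1.95 -0.09  0.88  0.93] F [-6.7  1.5 12.7] open 0.006648200194189415 yaw_y 68.84115202119818 z [ 0.     0.002 -1.   ]
shares [0.003 0.001 0.005]
[0.17457182 0.18274722] [0.16160871 0.16968356]
```

The side camera shows the spout dropped 13 mm and the force rose past the spring's 6 N, so the pump is fully down. I'll hold briefly and then release.

Emit:
{"api": "play_rows", "payload": {"motion": [[[0,0,0.005,0,0],[0,0,0,0,0],[0,0,-0.15,0,0],[0,0,-0.36,0,0],[0,0,-0.36,0.5,0.9],[0,0,-0.36,0.5,0.9],[0,0,-0.36,0.5,0.9],[0,0,-0.36,0.5,0.9],[0,0,-0.36,0.5,0.9],[0,0,-0.36,0.5,0.9],[0,0,-0.36,0.5,0.9]]]}}

```text
time_s: 3.85
tool_pos: [0.5056, 0.1507, 0.2827]
ee_rot: [0.001, 0.654, 0.756, 0.0]
ft_force: [0.1, -0.3, -0.1]
opening: 0.592
finger_force: 0.0
```

```bash
python3 go.py .6052 -.2187 .285; python3 -c "
from h import *
p,d=robot.capture('side');np.savez('side2.npz',p=p,d=d)
P=cloud('side',d,(215,195,250,235)).reshape(-1,3)
f=lambda P:P[(np.hypot(P[:,0]-.477,P[:,1]-.160)<.012)&(P[:,2]>.12)&(P[:,2]<.19)][:,2]
print(np.percentile(f(P),[50,90]))"
```

```text
t 3.85 pos [0.5056 0.1507 0.2827] j [-0.67  0.21  0.37  1.87 -0.08  1.07 -0.12] F [ 0.1 -0.3 -0.1] open 0.5916236008236081 yaw_y 8.254785204088625 z [ 0.001 -0.001 -1.   ]
shares [-1.52   0.182 -0.008]
[0.17475419 0.182731  ]
```

Emit:
{"api": "play_rows", "payload": {"motion": [[[-0.76,0.09,0,0.17,0.95],[-0.76,0.09,0,0.17,0.95],[-0.76,0.09,0,0.17,0.95],[-0.76,0.09,0,0.17,0.95],[-0.76,0.09,0,0.17,0.95],[-0.76,0.09,0,0.17,0.95],[-0.76,0.09,0,0.17,0.95]]]}}

```text
time_s: 4.6
tool_pos: [0.5558, -0.0319, 0.2824]
ee_rot: [-0.0, 0.828, 0.561, 0.0]
ft_force: [-0.5, 0.5, 0.7]
opening: 0.947
finger_force: 0.0
```

```bash
python3 go.py .6052 -.2187 .275
```

```text
t 4.6 pos [ 0.5558 -0.0319  0.2824] j [-0.45  0.28  0.55  1.81 -0.16  1.09 -0.23] F [-0.5  0.5  0.7] open 0.9471338775393415 yaw_y -21.761853324547715 z [-0.  0. -1.]
shares [-0.621  0.46   0.029]
```

Emit:
{"api": "play_rows", "payload": {"motion": [[[-0.62,0.46,0.03,0,0.95],[-0.62,0.46,0.03,0,0.95],[-0.62,0.46,0.03,0,0.95],[-0.62,0.46,0.03,0,0.95],[-0.62,0.46,0.03,0,0.95],[-0.62,0.46,0.03,0,0.95],[-0.62,0.46,0.03,0,0.95],[-0.62,0.46,0.03,0,0.95]]]}}

```text
time_s: 5.4
tool_pos: [0.6051, -0.2172, 0.2752]
ee_rot: [-0.0, 0.828, 0.561, 0.0]
ft_force: [-0.1, 0.3, 0.5]
opening: 0.949
finger_force: 0.0
```

```bash
python3 go.py .6052 -.2187 .2085;python3 -c "
from h import *
p,d=robot.capture('side');cv2.imwrite('pics/s3.png',cv2.resize(p[180:360,280:480,::-1],(800,600)[:1]+(560,)))"
```

```text
t 5.4 pos [ 0.6051 -0.2172  0.2752] j [-0.14  0.46  0.59  1.61 -0.28  1.16  0.14] F [-0.1  0.3  0.5] open 0.9493785670955741 yaw_y -21.729270441660372 z [ 0.     0.001 -1.   ]
shares [-0.006  0.003  0.267]
```

View pics/s3.png

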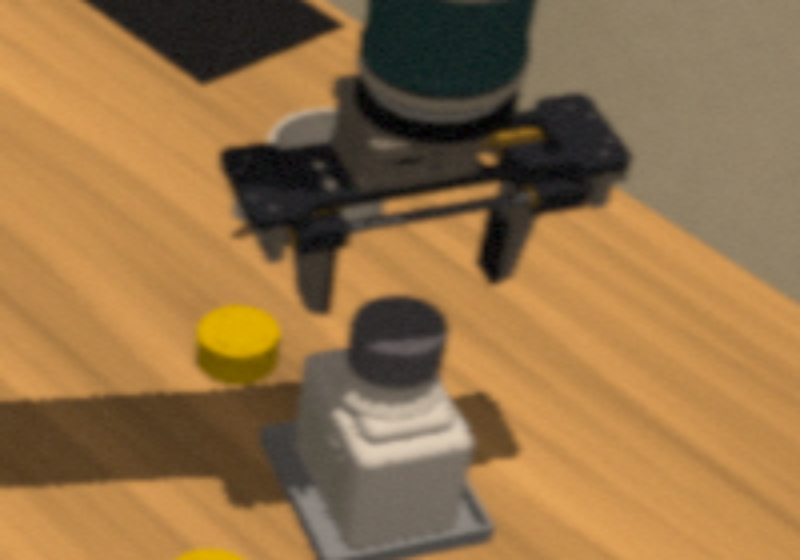

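The picture shows the open fingers at crop (315,280) and (505,240), straddling the grey cap at (398,340). The next step is to descend and grip.

Emit:
{"api": "play_rows", "payload": {"motion": [[[-0.003,0.002,0.1,0,0.95],[-0.003,0.002,0.18,0,0.95],[-0.003,0.002,0.23,0,0.95],[-0.003,0.002,0.265,0,0.95],[-0.003,0.002,0.265,0,0.95],[-0.003,0.002,0.265,0,0.3],[-0.003,0.002,0.265,0,0.3],[-0.003,0.002,0.265,0,0.3],[-0.003,0.002,0.265,0,0.3],[-0.003,0.002,0.265,0,0.3],[-0.003,0.002,0.265,0,0.3],[-0.003,0.002,0.265,0,0.3]]], "grip_force": 40}}

```text
time_s: 6.65
tool_pos: [0.6049, -0.2208, 0.2092]
ee_rot: [0.0, 0.829, 0.56, 0.0]
ft_force: [-0.6, 0.3, 2.7]
opening: 0.555
finger_force: 40.0
```

```bash
python3 go.py .6052 -.2187 .202
```

```text
t 6.65 pos [ 0.6049 -0.2208  0.2092] j [-0.11  0.52  0.57  1.67 -0.32  1.04  0.18] F [-0.6  0.3  2.7] open 0.5552908639005165 yaw_y -21.95731787658665 z [ 0. -0. -1.]
shares [ 0.008 -0.002  0.029]
```

Emit:
{"api": "play_rows", "payload": {"motion": [[[0.003,0,0.01,0,0.3],[0.003,0,0.02,0,0.3],[0.003,0,0.028,0,0.3],[0.003,0,0.028,0,0.3],[0.003,0,0.028,0,0.3],[0.003,0,0.028,0,0.3]]]}}

```text
time_s: 7.25
tool_pos: [0.605, -0.2207, 0.2027]
ee_rot: [0.0, 0.829, 0.559, 0.0]
ft_force: [-2.3, 0.2, 6.8]
opening: 0.552
finger_force: 40.0
```

```bash
python3 go.py .6052 -.2187 .202
```

```text
t 7.25 pos [ 0.605  -0.2207  0.2027] j [-0.11  0.53  0.57  1.68 -0.32  1.02  0.18] F [-2.3  0.2  6.8] open 0.5524438616518581 yaw_y -21.980473732598966 z [ 0.    -0.001 -1.   ]
shares [ 0.008 -0.002  0.003]
```

Emit:
{"api": "play_rows", "payload": {"motion": [[[0,0,0.001,-0.04,0.3],[0,0,0.002,-0.08,0.3],[0,0,0.002,-0.12,0.3],[0,0,0.002,-0.16,0.3],[0,0,0.002,-0.2,0.3],[0,0,0.002,-0.24,0.3],[0,0,0.002,-0.28,0.3],[0,0,0.002,-0.32,0.3],[0,0,0.002,-0.36,0.3],[0,0,0.002,-0.36,0.3],[0,0,0.002,-0.36,0.3]]]}}

```text
time_s: 8.35
tool_pos: [0.607, -0.2202, 0.203]
ee_rot: [0.002, 0.4, 0.917, 0.001]
ft_force: [0.2, 0.3, 7.1]
opening: 0.556
finger_force: 40.0
```

```bash
python3 go.py .6052 -.2200 .29; python3 -c "
from plant import robot;print(robot.get_state()['moment'])"
```

```text
t 8.35 pos [ 0.607  -0.2202  0.203 ] j [ 0.08  0.5   0.3   1.67 -0.17  1.    1.18] F [0.2 0.3 7.1] open 0.556208278392117 yaw_y 42.86185149883187 z [ 0.005 -0.001 -1.   ]
shares [ 0.004 -0.003 -0.348]
[ 0.04859689 -0.22224028  0.02510903]
```

Emit:
{"api": "play_rows", "payload": {"motion": [[[0,0,-0.02,-0.36,0.3],[0,0,-0.04,0,0.3],[0,0,-0.06,0,0.3],[0,0,-0.08,0,0.3],[0,0,-0.08,0,0.3]]]}}

```text
time_s: 8.85
tool_pos: [0.6064, -0.2193, 0.2218]
ee_rot: [0.001, 0.398, 0.917, 0.001]
ft_force: [3.8, 0.7, 2.1]
opening: 0.557
finger_force: 40.0
```

My first row carried a stray extra turn. The rate limit held it to at most 8.6°, a total of about 1.28 rad, which is still inside the free window, and it was undone straight away. The cap came up with no downward pull, so I'll keep lifting.

Emit:
{"api": "play_rows", "payload": {"motion": [[[0,0,-0.06,0,0.3],[0,0,-0.12,0,0.3],[0,0,-0.18,0,0.3],[0,0,-0.24,0,0.3],[0,0,-0.24,0,0.3],[0,0,-0.24,0,0.3],[0,0,-0.24,0,0.3]]]}}

```text
time_s: 9.55
tool_pos: [0.6047, -0.2198, 0.2807]
ee_rot: [-0.001, 0.4, 0.917, -0.0]
ft_force: [-0.1, -0.1, -0.9]
opening: 0.553
finger_force: 40.0
```

```bash
python3 go.py .6052 -.2200 .277;python3 -c "
from h import *
p,d=robot.capture('side');cv2.imwrite('pics/s4.png',cv2.resize(p[180:360,280:480,::-1],(800,560)))
P=cloud('side',d,(350,230,410,330)).reshape(-1,3);q=P[(np.hypot(P[:,0]-.605,P[:,1]+.219)<.03)&(P[:,2]>.1)];print(np.histogram(q[:,2],np.arange(.1,.36,.02)))"
```

```text
t 9.55 pos [ 0.6047 -0.2198  0.2807] j [ 0.06  0.42  0.32  1.59 -0.14  1.15  1.16] F [-0.1 -0.1 -0.9] open 0.5530935741736684 yaw_y 42.85418723171813 z [-0.001  0.    -1.   ]
shares [-0.002  0.001  0.015]
(array([  0,  64, 324,  74, 128,  14,   0,  64,  15,   0,   0,   0]), array([0.1 , 0.12, 0.14, 0.16, 0.18, 0.2 , 0.22, 0.24, 0.26, 0.28, 0.3 ,
       0.32, 0.34]))
```

View pics/s4.png

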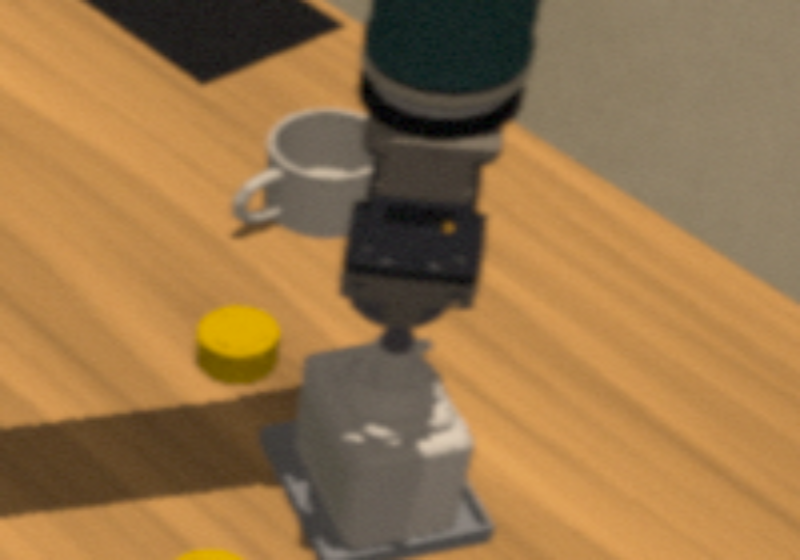

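The picture shows the cap held level in the gripper at crop (410,300), clear of the bare neck and dark liner at (398,340). Depth shows a gap from 0.22 to 0.24 m, with the cap's lower edge at about 0.24 m. I'm handing the job in.

```bash
python3 -c "
from plant import robot;print(robot.close_job())"
```

```text
the job is handed in; nothing more can be done
None
```

I pumped the dispenser fully down and let it spring back, then pressed, twisted and lifted off the cap; it is held level with its lower edge about 5 cm above the jug's mouth, and the job is handed in at 9.6 s with no verdict returned.

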